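# Seat a seat post and lock its cam lever

### The arm

A 6-joint arm with a two-finger parallel gripper is mounted at the origin on the work surface. World frame = base frame: x ahead of the robot, y to its left, z up, the work surface at z = 0. Lengths are in mm, angles in rad, forces in N, time in s.
With the tool pointing down it reaches from about 300 to 850 mm from the base axis. Payload 5.4 kg.
Tool frame: the origin (TCP) lies on the centre line of the jaws, within the pads' length; the fingertips stand 17 mm ahead of it and the grasp point (between the pads) lies 2 mm behind it; z points along the fingers, y is the direction in which the jaws open and shut (so a half turn about z gives the same grasp; the last joint's range is limited). The gripper opens to 85 mm and grips with 20 to 120 N. Pads are 22 mm wide; open, the fingers measure 114 mm over their backs; the gripper's body (76 mm by 85 mm) begins 54 mm behind the grasp point. The pads swing forward as they close: fully open they stand 13 mm farther back than shut.
Start: joints at [1.124, 0.158, 1.597, -0, 1.386, -0.21], TCP at [134.902, 558.934, 224.699] pointing down, gripper open.
Joint ranges: [-2.91, 2.91], [-0.94, 2.29], [0.18, 2.7], [-1.29, 4.43], [0.17, 2.64], [-3, 3]. Speed limits (rad/s): [2.57, 2.57, 3.14, 3.14, 3.14, 3.14].

### API

Orientations are given as a unit quaternion [w, x, y, z].
In Python, from station import robot gives the robot as it stands. The module is installed in compiled form; this text tells all that it offers.
- The arm moves only by the shell command python3 -m jog 'ROWS' [FORCE]. ROWS is text: rows parted by semicolons, each of 7 numbers parted by spaces: the shift along the world's x, y, z in units of 0.5 m (1.0 is 0.5 m), then the turn, a rotation vector about the world's x, y, z in units of 45 degrees (1.0 is 45 degrees), then the opening, from -1 (shut) to 1 (fully open), so that 0 is half open. In form: dx dy dz wx wy wz grip; .... A call has 1 to 8 rows; each row is the pose to reach, as a shift and turn from the pose commanded when the call began; what a row does not reach only later rows make up. A row lasts 1/12 s, in which the tool goes at most 41.7 mm and 7.16 degrees, less where a joint would pass 70% of its speed; a pose out of reach is approached as far as the arm can. A call with a number of a shift or a turn outside -1 to 1 is refused whole. A call with a gripper value outside its range is refused whole. The fingers move at their own pace and stop on an object; FORCE is the grip in N (left out, the last holds). Time passes only in rows, so rows that repeat a pose let the fingers close. It gives the time, the measured TCP pose, the force and the opening at its end, in the units of the state.
- robot.observe(): the state, without advancing time (a new reading comes with each control period).
- robot.get_image(name): name is "side" or "top" or "wrist"; returns a dict with "pixels" (384x512x3 uint8, blue, green, red), "fovy" (degrees; the focal length in pixels is half the picture's height over the tangent of half this angle, whatever the lens; pixels are square), "cx", "cy" (the principal point, pixels), "k1" (the pictures are not rectified: a ray, as slopes to the right and down, at radius r is drawn at 1 + k1 r^2 times it, then the intrinsics apply), "R" (3x3) and "t" (3): a world point X has camera coordinates R X + t. Camera axes: x right, y down, z forward; pixel columns grow to the right and rows downward; lengths in mm; the calibration is good to about 2 mm. A picture is of the moment at which its call begins. There is no depth.
- robot.hand_in(): hands the job in, once; it reports no verdict.
The state is a dict: "time_s": time; "joint_pos": joint angles; "qvel": joint speeds; "effort": joint torques, N m; "tcp_pos": TCP position; "tcp_rot": TCP orientation; "force": force on the tool from outside, world axes, zero at the start; "torque": the same for the moment, N m; "width": opening from 0.0 (shut) to 1.0 (fully open).
Only numpy, scipy, OpenCV 4.12 (cv2) and the standard library are available. Lean on these libraries where they do the work, as an engineer would, in place of code of your own. Each camera call takes 0.05 s, during which the arm holds its last target.

### The job

A bicycle frame section lies in a bench cradle with its seat post partly pulled out. Push the post in until its red ring sits against the mouth of the tube, then flip the cam lever over centre until it is fully home on its stop and the green pin stands up; feel for the stop and do not force the lever (more than about 25 N at its tip overstrains it). Leave post and lever so, and do not shove the bottle, hub, wrench or tray about.

Things in the scene. Friction and masses are not known exactly. Their poses are not given: they have to be found in the camera images.
- clamp: Bench cradle, bolted down: dark plate 130 x 250 x 12 mm with a purple level seat tube (38 mm thick, 200 mm long) and a collar with a cam lever on top. Origin on the bench under the tube axis; the tube runs along local y at x = 0, z = 75 mm; its mouth is at y = -90 mm, the post comes out towards -y. The lever closes towards local -x. A 32 mm tube stub points to +x at y = 65 mm, to x = 112 mm.
- mouth (a point): Centre of the seat tube's mouth, on the tube axis, 75 mm above the bench; axes as the cradle's.
- post_ring (a point): Centre of the inner face of the red ring (40 mm across, 8 mm thick) on the seat post. Its y axis points along the post into the tube. At the start 30 to 65 mm outside the mouth; it coincides with mouth when the post is fully in. The post can roll about its own axis.
- post_grip (a point): Where to grip the seat post, on its axis, 65 mm outside the inner face of the red ring. Bare aluminium rod 27 mm thick, level, 0.4 to 0.65 kg; bare for 85 mm between the ring and a dark 46 mm wide cross-piece (26 mm thick, axis 106 mm out from the ring face). It slides in the tube with 3 to 9 N of rubbing while the lever is open and stays where it is left.
- pivot (a point): Cam pivot, 122 mm above the bench, 28 mm inside the mouth (cradle x = 0, y = -62 mm); axes as the cradle's. The lever turns about the line through it parallel to the tube. To the far side along the tube (y = -28 mm) stands the dark pin housing, 123 mm high.
- lever_tip (a point): Centre of the orange grip at the lever's free end, 85 mm from the pivot: a 20 mm thick cylinder, 18 mm wide along the tube, free on both sides; black arm 18 mm wide, 9 mm thick. Starts upright within 0.65 rad, swings towards the cradle's -x and down to about level. A hidden setting of the cam puts its home stop anywhere from 0.25 rad (21 mm at the tip) above level to 0.25 rad below.
- lock_pin (a joint): Rise of the green pin (12 mm thick) beside the lever, m. Hardly moves while the lever is open, whatever its start: 0.0108 at dead centre, 0.0123 to 0.013 home. Push needed at the tip: up to 8 to 12 N half-way through the swing, falling to none at dead centre, 8 mm before home; then the cam pulls the lever on to its stop, where the push climbs again.
- oil_bottle: Bystander: yellow bottle with red cap, 44 mm diameter, 120 mm high, origin at the centre of its base.
- hub: Bystander: steel wheel hub standing on end, 54 mm diameter, 75 mm high, origin at the centre of its base.
- wrench: Bystander: wrench lying flat, 160 mm long, origin under its middle.
- parts_tray: Bystander: open blue tray 80 x 120 x 30 mm, origin at the centre of its underside.
- lever (a joint): Springing of the lever arm about the pivot, rad; positive when pushed in the closing direction. The arm gives like a spring, 3 N per mm at the tip: reads 0 untouched, 0.04 (10 N) on a hard part of the swing; beyond 0.1 (26 N at the tip) the lever is overstrained.

How it is judged (in metres and radians):
On the way, in this order (a step that is already met when the one before it is completed fails the run):
1. the post is home: its ring within 2.5 mm of the mouth while the lever is still open (y of post_ring in the frame of clamp above -0.0925 m and value of joint lock_pin below 0.004 m), for 0.2 s.
2. the lever is over centre and home: the green pin stands out 11.7 mm or more (value of joint lock_pin above 0.0117 m), for 0.3 s.
At the end, for the whole second after the job is handed in: The post's red ring is within 2.5 mm of the tube's mouth and the lever rests home by itself: the green pin stands out at least 11.7 mm (y of post_ring in the frame of clamp above -0.0925 m and value of joint lock_pin above 0.0117 m); the robot touches nothing.
It fails at once if the lever arm is overstrained (sprung by more than 0.1 rad either way, about 26 N at its tip) (value of joint lever above 0.1 rad or value of joint lever below -0.1 rad).
It fails at once if the bottle is moved more than 20 mm (distance of oil_bottle from where it was at the start of the episode above 0.02 m).
It fails at once if the hub is moved more than 20 mm (distance of hub from where it was at the start of the episode above 0.02 m).
It fails at once if the wrench is moved more than 20 mm (distance of wrench from where it was at the start of the episode above 0.02 m).
It fails at once if the tray is moved more than 20 mm (distance of parts_tray from where it was at the start of the episode above 0.02 m).
It also fails if it takes over 64 s, if anything falls off the work surface, if the arm or the gripper's body presses on something with over 40 N, if the wrist force passes 120 N, or if a joint passes its speed limit or range.

## Working session

There is one attempt and no reset: what is moved stays moved. The work goes in short steps, Python scripts to look and compute and a shell command to move; the robot and the scene stay as the last step left them, time stands still between calls to the robot, and variables do not carry over. Pictures are saved under pics/ and viewed, and the job is handed in when it is done.

```bash
mkdir -p pics; python3 - <<'E'
from station import robot
import cv2
print(robot.observe())
for n in ("side","top","wrist"):
    im=robot.get_image(n); cv2.imwrite(f"pics/{n}0.png",im["pixels"]); print(n,im["fovy"],im["cx"],im["cy"],im["k1"],im["R"],im["t"])
E
```

```text
{'time_s': 0.0, 'joint_pos': array([ 1.12391100e+00,  1.59037149e-01,  1.59826675e+00, -2.33193179e-05,
        1.38620941e+00, -2.10105074e-01]), 'qvel': array([-0.00035433, -0.00111739, -0.00032753,  0.00021593, -0.0021417 ,
       -0.00062192]), 'effort': array([ 1.73570508e-03, -3.95998085e+01, -3.31436312e+01, -3.42342321e-05,
        8.34899809e-03,  1.01812037e-05]), 'tcp_pos': array([134.63203665, 558.36805164, 223.70632116]), 'tcp_rot': array([-2.98972621e-04,  1.18111565e-01,  9.92999867e-01, -9.12673146e-04]), 'force': array([-0.3747379 ,  0.45630055, -0.28662715]), 'torque': array([ 0.03860457, -0.01919708, -0.00916252]), 'width': 1.0037623186177898}
side 46.27057993397093 250.82344334301257 193.53045085682743 0.023774990998028187 [[ 0.9603406  -0.2783932   0.01559362]
 [-0.18854734 -0.68957621 -0.69923855]
 [ 0.20541625  0.66856703 -0.71471833]] [-562.39867062  212.97607871  902.98238992]
top 46.297666547569165 258.64656277738413 194.08025244960638 -0.09038081039734018 [[ 0.00685631 -0.99966174  0.02508774]
 [-0.99613288 -0.00902539 -0.08739471]
 [ 0.08759157 -0.02439152 -0.99585781]] [  27.48436587  564.99769931 1029.80776497]
wrist 70.54825421934619 254.57300190383356 192.80291707516764 -0.0235864890103477 [[ 0.23444544  0.97212828 -0.00139181]
 [ 0.91959599 -0.22131164  0.32459878]
 [ 0.31524363 -0.07738061 -0.94585078]] [-574.45043939  -43.03650615  380.57155112]
```

View pics/side0.png

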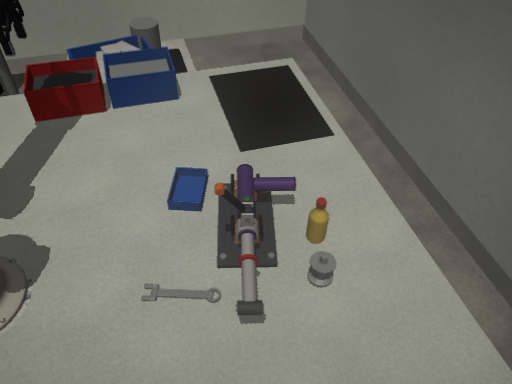

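View pics/top0.png

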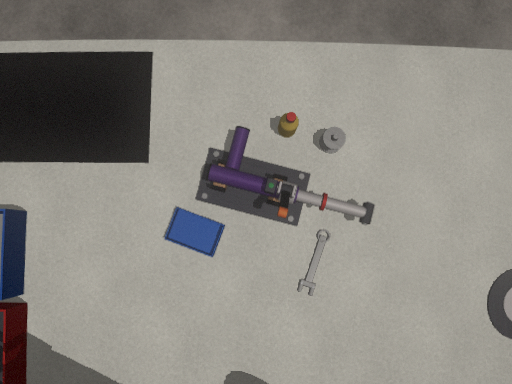

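View pics/wrist0.png

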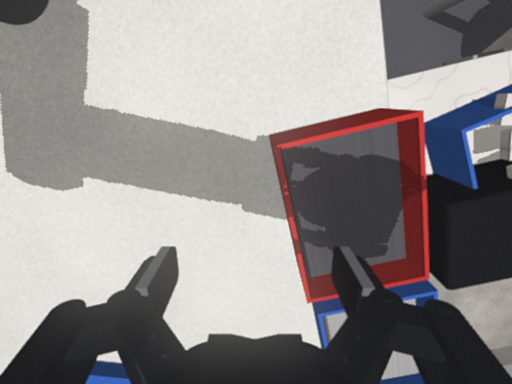

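```bash
cat > h.py <<'E'
from station import robot
import cv2, numpy as np
def cam(n):
    im=robot.get_image(n); f=im["pixels"].shape[0]/2/np.tan(np.radians(im["fovy"]/2))
    K=np.array([[f,0,im["cx"]],[0,f,im["cy"]],[0,0,1]]); im["K"]=K; im["d"]=np.array([im["k1"],0,0,0.]); im["C"]=-np.array(im["R"]).T@im["t"]; return im
def ray(im,uv):
    p=cv2.undistortPoints(np.array([[uv]],float),im["K"],im["d"])[0,0]
    d=np.array(im["R"]).T@[p[0],p[1],1]; return im["C"],d/np.linalg.norm(d)
def onz(im,uv,z):
    C,d=ray(im,uv); return C+d*(z-C[2])/d[2]
def tri(r1,r2):
    A=[];b=[]
    for C,d in (r1,r2):
        P=np.eye(3)-np.outer(d,d);A.append(P);b.append(P@C)
    X=np.linalg.lstsq(np.vstack(A),np.hstack(b),rcond=None)[0]
    return X,[np.linalg.norm(P@X-q) for P,q in zip(A,b)]
def proj(im,X):
    r=cv2.Rodrigues(np.array(im["R"]))[0]
    return cv2.projectPoints(np.array(X,float).reshape(-1,1,3),r,np.array(im["t"],float),im["K"],im["d"])[0][:,0]
def blobs(im,lo,hi,box=None,amin=15):
    h=cv2.cvtColor(im["pixels"],cv2.COLOR_BGR2HSV); m=cv2.inRange(h,np.array(lo),np.array(hi))
    if box: q=np.zeros_like(m);x0,y0,x1,y1=box;q[y0:y1,x0:x1]=m[y0:y1,x0:x1];m=q
    n,l,s,c=cv2.connectedComponentsWithStats(m)
    return [(c[i].round(1).tolist(),s[i].tolist()) for i in range(1,n) if s[i][4]>=amin],m
def crop(im,box,k,name):
    x0,y0,x1,y1=box; cv2.imwrite("pics/"+name,cv2.resize(im["pixels"][y0:y1,x0:x1],None,fx=k,fy=k,interpolation=cv2.INTER_CUBIC))
E
python3 - <<'E'
from h import *
t=cam("top");s=cam("side")
crop(t,(180,100,390,250),3.8,"tc.png"); crop(s,(190,150,310,330),3.3,"sc.png")
for n,im,b in(("t",t,(180,100,390,300)),("s",s,(190,150,340,330))):
    print(n,"purple",blobs(im,(120,60,30),(160,255,255),b)[0]);print("red",blobs(im,(0,130,60),(4,255,255),b)[0],blobs(im,(172,130,60),(180,255,255),b)[0]);print("orange",blobs(im,(6,150,100),(15,255,255),b)[0])
    print("green",blobs(im,(45,80,30),(85,255,255),b,3)[0])
E
```

```text
t purple [([237.7, 168.2], [208, 128, 71, 69, 1519]), ([296.3, 193.8], [294, 187, 5, 15, 18])]
red [([290.9, 116.2], [287, 112, 9, 9, 67]), ([323.8, 201.3], [321, 194, 6, 16, 51])] []
orange [([282.3, 211.7], [278, 207, 10, 11, 76])]
green [([270.8, 185.0], [269, 183, 5, 5, 23])]
s purple [([259.7, 182.2], [238, 165, 57, 35, 943]), ([246.7, 233.1], [239, 230, 17, 10, 68])]
red [([321.1, 202.0], [317, 198, 9, 11, 65]), ([247.7, 257.9], [239, 254, 19, 12, 102])] []
orange [([219.3, 188.7], [215, 183, 9, 12, 93])]
green [([246.2, 198.7], [244, 197, 5, 4, 16])]
```

View pics/tc.png

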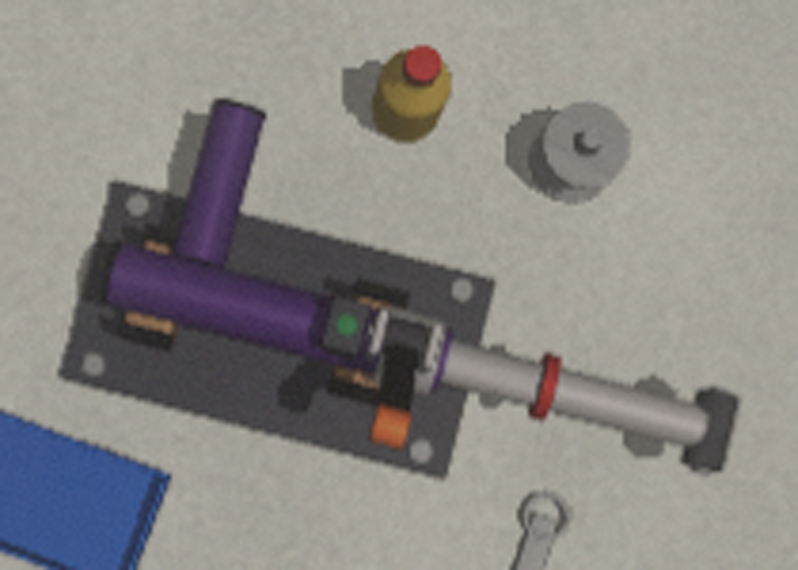

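View pics/sc.png

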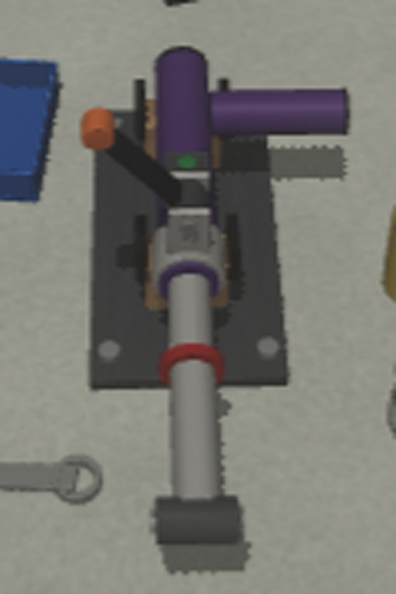

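```bash
python3 - <<'E'
from h import *
t=cam("top");s=cam("side")
c=[onz(t,(180+a/3.8-.4,100+b/3.8-.4),12) for a,b in((110,183),(493,280),(445,477),(60,377))]
c=np.array(c);print(c.round(0),c.mean(0).round(1))
yd=(c[0]+c[3]-c[1]-c[2])/2;xd=(c[0]+c[1]-c[2]-c[3])/2
print(np.linalg.norm(yd),np.linalg.norm(xd),np.arctan2(-yd[0],yd[1]),np.arctan2(xd[1],xd[0]))
rt=ray(t,(323.8,201.3));rs=ray(s,(247.7,257.9))
print("ring",tri(rt,rs))
# ring rim top centre; ring center at z=75 approx via top edge
print("ring@75",onz(t,(323.8,201.3),75+14))
tip=tri(ray(t,(282.8,212)),ray(s,(219.5,189)));print("tip",tip)
print("green",tri(ray(t,(270.8,185)),ray(s,(246.2,198.7))))
# cross piece: crop px (712,430)
print("xpiece",onz(t,(180+712/3.8,100+430/3.8),88), "post mid near ring",onz(t,(180+570/3.8,100+390/3.8),88))
m=blobs(t,(120,60,30),(160,255,255),(180,165,280,250))[1]
E
```

```text
[[676. 152.  12.]
 [617. -89.  12.]
 [493. -59.  12.]
 [553. 181.  12.]] [584.8  46.4  12. ]
248.4858931138174 127.01834720739481 -0.2429987761420549 -0.23617781414249195
ring (array([ 545.04881979, -111.12457831,   87.2397192 ]), [np.float64(0.5739930528520325), np.float64(0.5739930528520601)])
ring@75 [ 544.35195895 -110.72495722   89.        ]
tip (array([515.68952965, -11.99589268, 189.72940242]), [np.float64(0.5583276013046736), np.float64(0.558327601303972)])
green (array([575.78166921,   8.67662062, 125.28450006]), [np.float64(0.27150400533157254), np.float64(0.27150400533133856)])
xpiece [ 518.78897154 -208.48912295   88.        ] post mid near ring [ 541.58086673 -124.72621013   88.        ]
```

```bash
R=".3 -.5 .12 0 0 -1 1"; python3 -m jog '.3 -.5 .12 0 0 -1 1;.3 -.5 .12 0 0 -1 1;.3 -.5 .12 0 0 -1 1;.3 -.5 .12 0 0 -1 1;.3 -.5 .12 0 0 -1 1;.3 -.5 .12 0 0 -1 1;.3 -.5 .12 0 0 -1 1;.3 -.5 .12 0 0 -1 1'
```

```text
time_s: 1.02
tcp_pos: [288.2, 305.1, 286.5]
tcp_rot: [0.002, 0.492, 0.87, 0.001]
force: [-0.3, -0.6, 0.1]
width: 0.998
```

```bash
python3 -m jog '.29 -.56 0 0 0 -1 1;.29 -.56 0 0 0 -1 1;.29 -.56 0 0 0 -1 1;.29 -.56 0 0 0 -1 1;.29 -.56 0 0 0 -1 1;.29 -.56 0 0 0 -1 1;.29 -.56 0 0 0 -1 1;.29 -.56 0 0 0 -1 1'; python3 -m jog '.2 -.4 -.1 0 0 0 0.4;.2 -.4 -.1 0 0 0 .4;.2 -.4 -.1 0 0 0 .4;.2 -.4 -.1 0 0 0 .4;.2 -.4 -.1 0 0 0 .4;.2 -.4 -.1 0 0 0 .4;.2 -.4 -.1 0 0 0 .4;.2 -.4 -.1 0 0 0 .4'; python3 - <<'E'
from h import *
for n in("wrist","top"):
    cv2.imwrite(f"pics/{n}1.png",cam(n)["pixels"])
o=robot.observe();print(o["joint_pos"],o["tcp_rot"],o["width"])
E
```

```text
time_s: 1.68
tcp_pos: [431.1, 25.7, 284.7]
tcp_rot: [0.001, 0.787, 0.617, -0.0]
force: [0.7, 0.5, 0.5]
width: 1.002
time_s: 2.35
tcp_pos: [529.8, -171.2, 233.8]
tcp_rot: [-0.001, 0.786, 0.618, -0.0]
force: [0.1, 0.0, -0.3]
width: 0.701
[-5.27893549e-01  1.03511711e-01  1.63705642e+00  4.60697068e-04
  1.40122801e+00 -2.92113903e-01] [-1.77900755e-04  7.85390570e-01  6.19000477e-01  1.73927152e-04] 0.6971621489688173
```

View pics/wrist1.png

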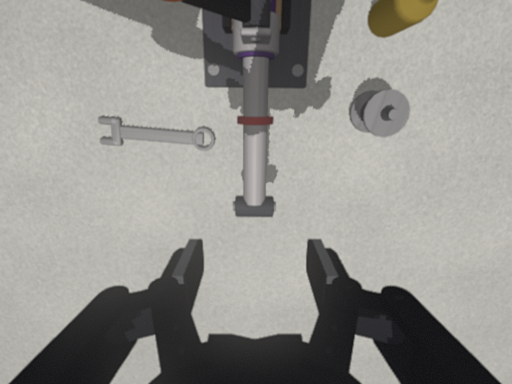

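View pics/top1.png

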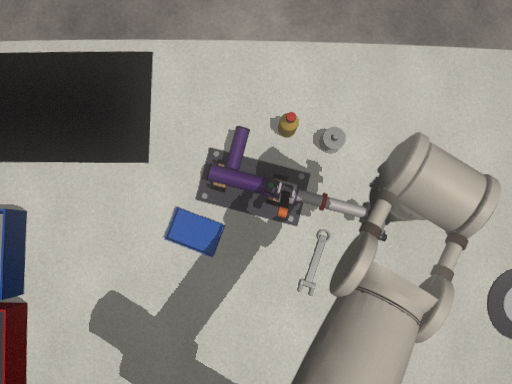

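```bash
python3 - <<'E'
from h import *
w=cam("wrist")
print(blobs(w,(0,100,40),(6,255,255),(200,90,300,160))[0])
for p in((255.5,122),(254.5,206),(257,53),(254.5,180),(257.5,90)): print(p,onz(w,p,75).round(1),onz(w,p,88).round(1))
E
```

```text
[([256.4, 121.5], [241, 119, 31, 7, 178])]
(255.5, 122) [ 546.  -111.2   75. ] [ 546.2 -110.3   88. ]
(254.5, 206) [ 521.6 -208.1   75. ] [ 522.8 -203.1   88. ]
(257, 53) [563.6 -44.2  75. ] [563.  -46.1  88. ]
(254.5, 180) [ 529.3 -175.9   75. ] [ 530.2 -172.3   88. ]
(257.5, 90) [555.8 -79.3  75. ] [555.6 -79.7  88. ]
```

```bash
python3 -m jog '0.001 0 -.32 0 0 0 .4;0.001 0 -.32 0 0 0 .4;0.001 0 -.32 0 0 0 .4;0.001 0 -.32 0 0 0 .4;0.001 0 -.32 0 0 0 .4;0.001 0 -.32 0 0 0 .4' 30; python3 -m jog '0 0 0 0 0 0 -1;0 0 0 0 0 0 -1;0 0 0 0 0 0 -1;0 0 0 0 0 0 -1;0 0 0 0 0 0 -1;0 0 0 0 0 0 -1' 40;python3 - <<'E'
from h import *
for n in("wrist",):
    cv2.imwrite(f"pics/{n}2.png",cam(n)["pixels"])
E
```

```text
time_s: 3.0
tcp_pos: [529.2, -169.4, 74.1]
tcp_rot: [-0.002, 0.785, 0.619, -0.001]
force: [0.6, -0.8, 1.7]
width: 0.696
time_s: 3.5
tcp_pos: [532.8, -172.6, 79.0]
tcp_rot: [0.003, 0.786, 0.619, 0.001]
force: [-4.3, 1.1, 15.0]
width: 0.004
```

View pics/wrist2.png

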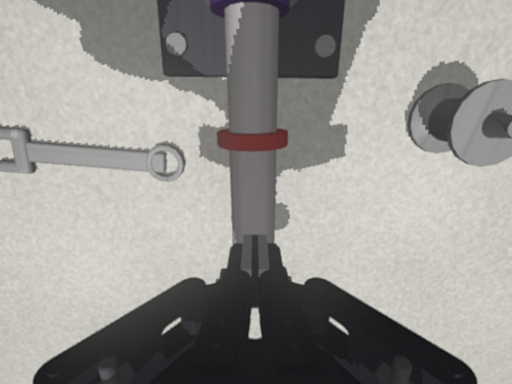

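```bash
python3 - <<'E'
from h import *
s=cam("side");crop(s,(190,180,320,330),4,"s2.png");print(robot.observe())
t=cam("top");crop(t,(270,150,420,260),4,"t2.png")
E
```

```text
{'time_s': 3.6, 'joint_pos': array([-5.28894837e-01,  2.74160458e-01,  1.76816094e+00, -3.48047204e-04,
        1.09302803e+00, -2.92013682e-01]), 'qvel': array([-4.51792169e-04, -9.13017141e-04,  1.89723697e-03, -1.87576634e-05,
       -2.63420427e-04, -6.11817971e-04]), 'effort': array([ 4.79617843e-02, -3.27280211e+01, -2.46237534e+01,  2.08908543e-01,
       -1.12763587e+00, -1.91244952e-03]), 'tcp_pos': array([ 532.80872323, -172.62773427,   79.01857175]), 'tcp_rot': array([0.00296143, 0.78565429, 0.61865787, 0.00099916]), 'force': array([-3.26562737,  0.95567047, 14.80185325]), 'torque': array([0.2114018 , 0.61405268, 0.02582542]), 'width': -0.000165168331496201}
```

View pics/s2.png

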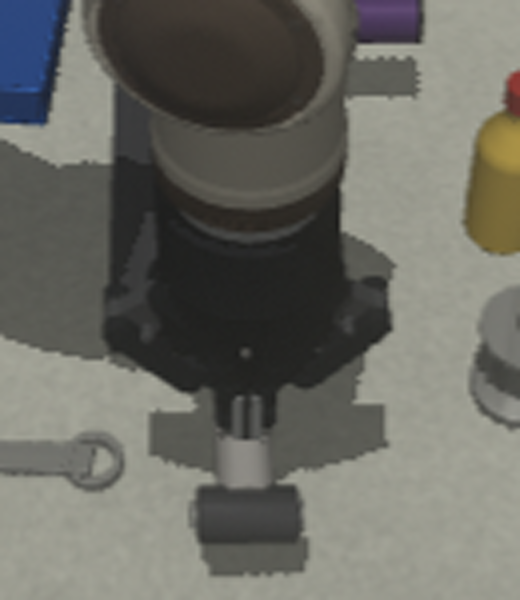

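```bash
python3 - <<'E'
from h import *
from scipy.spatial.transform import Rotation as R
o=robot.observe();q=o["tcp_rot"];M=R.from_quat(q,scalar_first=True).as_matrix()
for n in("wrist","side"):
    w=cam(n)
    for d in(-40,-20,-10,0,17): print(n,d,proj(w,o["tcp_pos"]+M[:,2]*d).round(1))
E
```

```text
wrist -40 [[252.9 283.9]]
wrist -20 [[253.1 260.7]]
wrist -10 [[253.1 251.1]]
wrist 0 [[253.2 242.7]]
wrist 17 [[253.3 230.2]]
side -40 [[250.3 275.6]]
side -20 [[250.2 281.9]]
side -10 [[250.1 284.9]]
side 0 [[250.1 287.9]]
side 17 [[250.  292.8]]
```

View pics/t2.png

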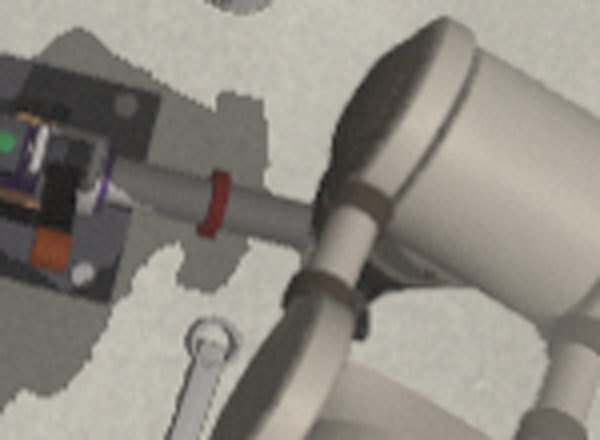

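```bash
python3 -m jog '0 0 .03 0 0 0 -1;0 0 .06 0 0 0 -1;0 0 .06 0 0 0 -1'; python3 - <<'E'
from h import *
w=cam("wrist");cv2.imwrite("pics/w3.png",w["pixels"])
s=cam("side");crop(s,(190,180,320,330),4,"s3.png")
E
```

```text
time_s: 4.0
tcp_pos: [533.0, -172.5, 108.9]
tcp_rot: [0.004, 0.786, 0.619, 0.001]
force: [-0.1, -0.4, 0.6]
width: 0.004
```

View pics/w3.png

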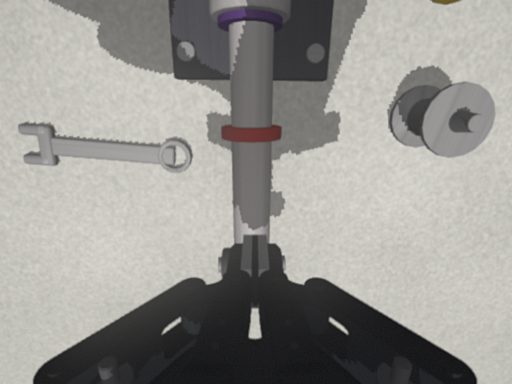

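View pics/s3.png

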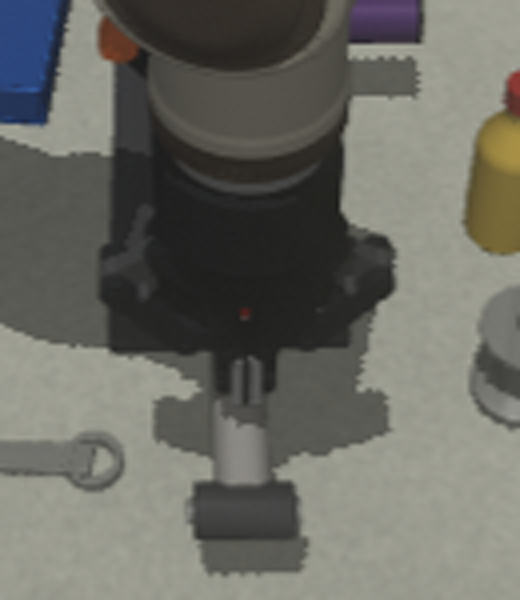

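```bash
for i in 1; do python3 -m jog '0 0 -.01 0 0 0 -1;0 0 -.01 0 0 0 -1;0 0 -.01 0 0 0 -1';  python3 -m jog '0 0 -.01 0 0 0 -1;0 0 -.01 0 0 0 -1;0 0 -.01 0 0 0 -1'; python3 -m jog '0 0 -.01 0 0 0 -1;0 0 -.01 0 0 0 -1;0 0 -.01 0 0 0 -1';python3 -m jog '0 0 -.01 0 0 0 -1;0 0 -.01 0 0 0 -1;0 0 -.01 0 0 0 -1';done
```

```text
time_s: 4.35
tcp_pos: [529.4, -170.5, 98.1]
tcp_rot: [-0.001, 0.786, 0.619, -0.001]
force: [-0.1, -0.2, -0.2]
width: -0.001
time_s: 4.6
tcp_pos: [529.9, -170.8, 93.9]
tcp_rot: [-0.001, 0.786, 0.619, -0.0]
force: [0.1, -0.6, 0.1]
width: 0.001
time_s: 4.85
tcp_pos: [530.1, -170.9, 89.3]
tcp_rot: [-0.0, 0.786, 0.619, -0.0]
force: [0.3, -0.1, -0.6]
width: -0.0
time_s: 5.1
tcp_pos: [530.1, -170.9, 84.3]
tcp_rot: [-0.0, 0.786, 0.619, -0.0]
force: [-0.1, 0.4, -0.1]
width: 0.0
```

```bash
python3 -m jog '0 0 -.006 0 0 0 -1;0 0 -.006 0 0 0 -1;0 0 -.006 0 0 0 -1';  python3 -m jog '0 0 -.004 0 0 0 -1;0 0 -.004 0 0 0 -1;0 0 -.004 0 0 0 -1;0 0 -.004 0 0 0 -1';python3 - <<'E'
from h import *
w=cam("wrist");cv2.imwrite("pics/w4.png",w["pixels"])
s=cam("side");crop(s,(190,180,320,330),4,"s4.png")
E
```

```text
time_s: 5.35
tcp_pos: [530.3, -171.0, 81.5]
tcp_rot: [-0.0, 0.786, 0.619, -0.0]
force: [0.3, 0.9, 0.9]
width: 0.006
time_s: 5.68
tcp_pos: [530.7, -171.3, 80.2]
tcp_rot: [0.0, 0.786, 0.619, 0.0]
force: [-0.4, -0.5, 1.9]
width: 0.001
```

View pics/s4.png

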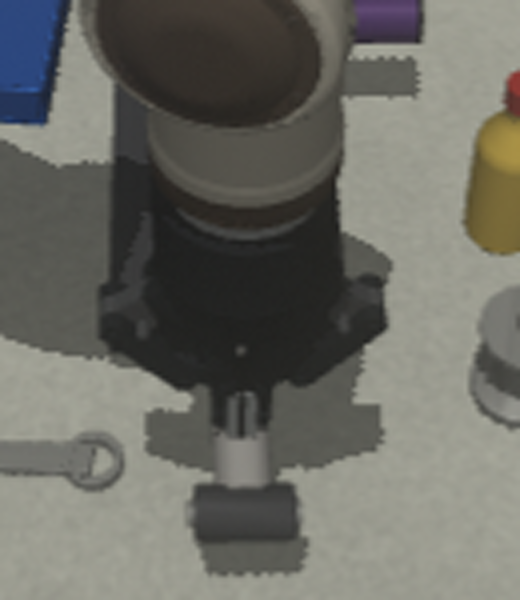

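```bash
python3 -m jog '0 0 .06 0 0 0 .5;0 0 .06 0 0 0 .5;0 0 .06 0 0 0 .5;0 0 .06 0 0 0 .5;0 0 .06 0 0 0 .5;0 0 .06 0 0 0 .5';  python3 -m jog '0 0 -.06 0 0 0 .5;0 0 -.10 0 0 0 .5;0 0 -.124 0 0 0 .5;0 0 -.124 0 0 0 .5;0 0 -.124 0 0 0 .5'; python3 -m jog '0 0 0 0 0 0 -1;0 0 0 0 0 0 -1;0 0 0 0 0 0 -1;0 0 0 0 0 0 -1;0 0 0 0 0 0 -1;0 0 0 0 0 0 -1' 40
python3 - <<'E'
from h import *
w=cam("wrist");cv2.imwrite("pics/w5.png",w["pixels"])
s=cam("side");crop(s,(190,180,320,330),4,"s5.png")
E
```

```text
time_s: 6.28
tcp_pos: [529.6, -170.6, 108.5]
tcp_rot: [-0.001, 0.786, 0.619, -0.0]
force: [-0.3, -0.4, 1.1]
width: 0.748
time_s: 6.7
tcp_pos: [529.9, -170.8, 47.1]
tcp_rot: [-0.001, 0.786, 0.619, -0.0]
force: [0.1, -0.8, 0.8]
width: 0.755
time_s: 7.2
tcp_pos: [531.1, -171.6, 48.5]
tcp_rot: [0.001, 0.786, 0.619, 0.0]
force: [0.4, -1.1, 1.2]
width: 0.302
```

View pics/s5.png

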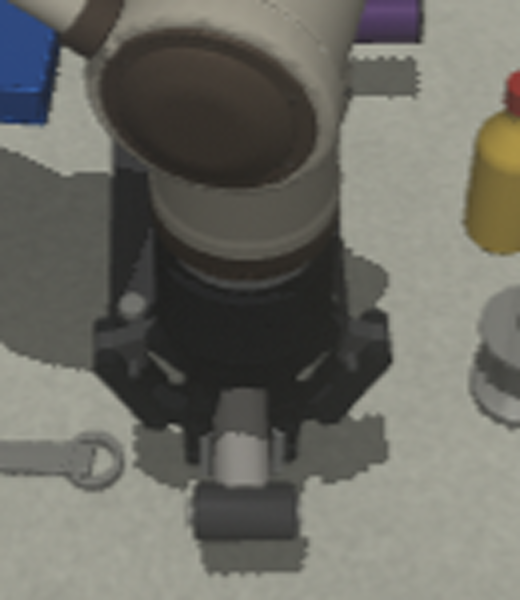

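View pics/w5.png

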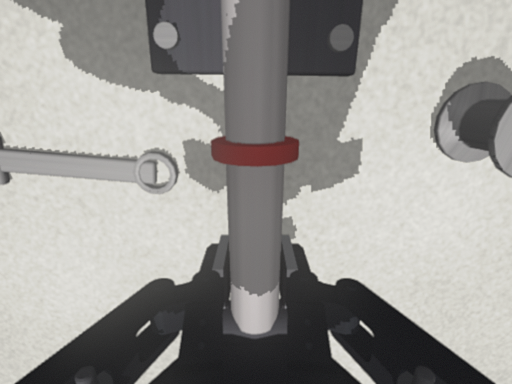

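```bash
python3 -m jog '.004 .016 0 0 0 0 -1;.008 .032 0 0 0 0 -1;.012 .048 0 0 0 0 -1;.016 .064 0 0 0 0 -1;.020 .080 0 0 0 0 -1;.023 .094 0 0 0 0 -1;.023 .094 0 0 0 0 -1;.023 .094 0 0 0 0 -1' 60
python3 - <<'E'
from h import *
w=cam("wrist");cv2.imwrite("pics/w6.png",w["pixels"])
s=cam("side");crop(s,(190,150,320,300),4,"s6.png")
E
```

```text
time_s: 7.97
tcp_pos: [542.7, -126.1, 48.9]
tcp_rot: [0.002, 0.785, 0.619, -0.001]
force: [-1.0, -6.3, 4.5]
width: 0.294
```

View pics/w6.png

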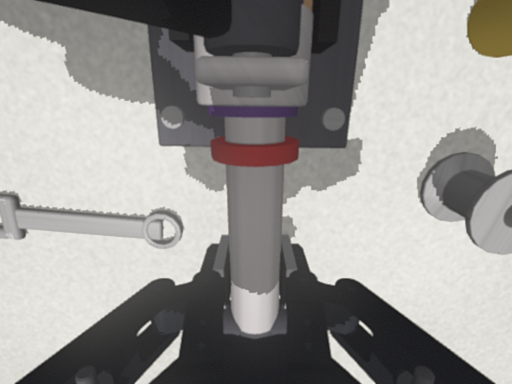

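```bash
python3 -m jog '.002 .008 0 0 0 0 -1;.004 .016 0 0 0 0 -1;.004 .016 0 0 0 0 -1;.004 .016 0 0 0 0 -1';python3 -m jog '.002 .008 0 0 0 0 -1;.002 .008 0 0 0 0 -1;.002 .008 0 0 0 0 -1';python3 -m jog '.001 .004 0 0 0 0 -1;.001 .004 0 0 0 0 -1;.001 .004 0 0 0 0 -1'
python3 - <<'E'
from h import *
w=cam("wrist");crop(w,(150,50,350,200),4,"w7.png")
E
```

```text
time_s: 8.4
tcp_pos: [544.4, -119.3, 49.1]
tcp_rot: [0.003, 0.785, 0.619, -0.001]
force: [-3.2, -11.3, 6.1]
width: 0.295
time_s: 8.65
tcp_pos: [545.1, -115.8, 49.1]
tcp_rot: [0.003, 0.785, 0.619, -0.002]
force: [-5.6, -12.0, 6.8]
width: 0.294
time_s: 8.9
tcp_pos: [545.1, -115.8, 49.2]
tcp_rot: [0.004, 0.785, 0.619, -0.003]
force: [-8.4, -19.1, 7.2]
width: 0.295
```

View pics/w7.png

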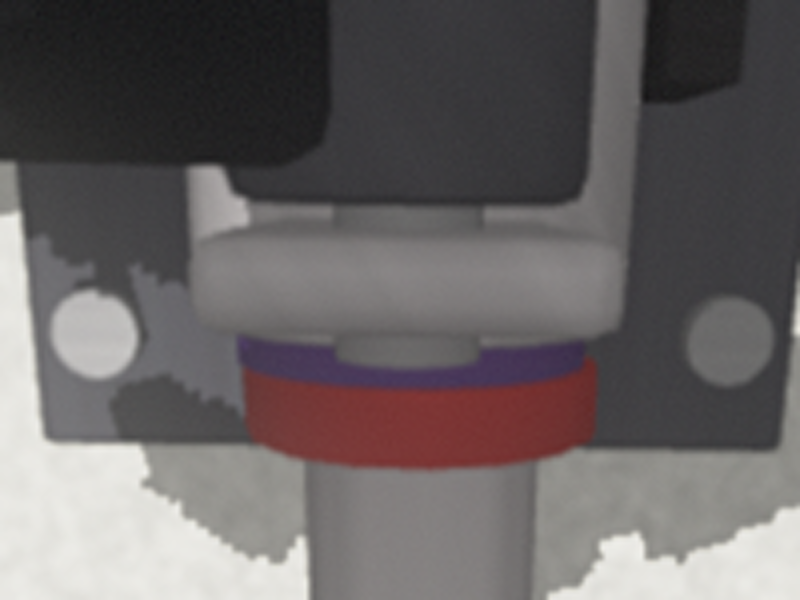

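```bash
python3 -m jog '0 0 0 0 0 0 .5;0 0 0 0 0 0 .5;0 0 0 0 0 0 .5;0 0 0 0 0 0 .5;0 0 0 0 0 0 .5'; python3 -m jog '0 0 .08 0 0 0 .5;0 0 .16 0 0 0 .5;0 0 .24 0 0 0 -1;0 0 .32 0 0 0 -1;0 0 .40 0 0 0 -1;0 0 .40 0 0 0 -1;0 0 .4 0 0 0 -1;0 0 .4 0 0 0 -1'
python3 - <<'E'
from h import *
s=cam("side");crop(s,(190,150,320,300),4,"s8.png")
t=cam("top");crop(t,(180,100,390,250),3.8,"t8.png")
w=cam("wrist");cv2.imwrite("pics/w8.png",w["pixels"])
E
```

```text
time_s: 9.37
tcp_pos: [545.1, -109.4, 47.3]
tcp_rot: [-0.0, 0.786, 0.619, -0.0]
force: [0.7, -0.6, 0.2]
width: 0.748
time_s: 10.03
tcp_pos: [545.1, -109.6, 247.0]
tcp_rot: [-0.0, 0.786, 0.619, -0.0]
force: [-0.9, -0.5, -1.0]
width: -0.002
```

View pics/s8.png

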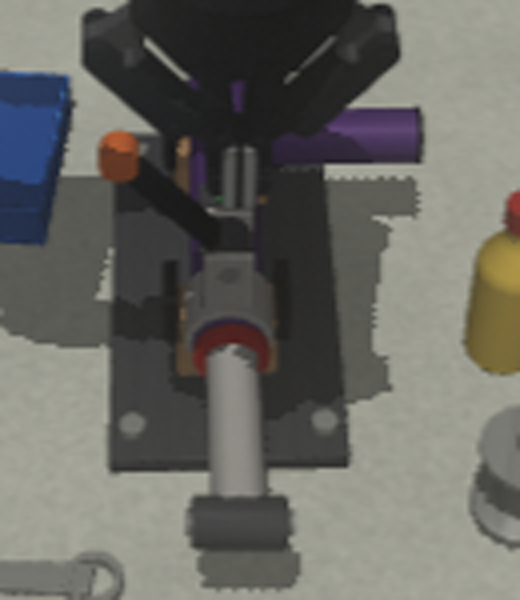

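View pics/w8.png

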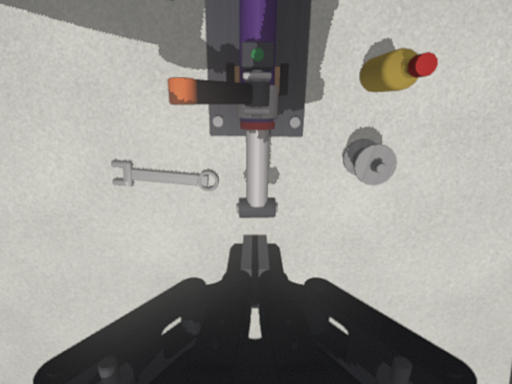

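```bash
python3 -m jog '-.06 .196 0 0 0 0 -1;-.06 .196 0 0 0 0 -1;-.06 .196 0 0 0 0 -1;-.06 .196 0 0 0 0 -1;-.06 .196 -.06 0 0 0 -1;-.06 .196 -.06 0 0 0 -1;-.06 .196 -.06 0 0 0 -1'
python3 - <<'E'
from h import *
s=cam("side");crop(s,(170,130,320,280),4,"s9.png")
t=cam("top");crop(t,(180,100,390,250),3.8,"t9.png")
w=cam("wrist");cv2.imwrite("pics/w9.png",w["pixels"])
print("orange",blobs(w,(5,150,60),(16,255,255))[0])
E
```

```text
time_s: 10.77
tcp_pos: [513.8, -12.1, 215.4]
tcp_rot: [-0.002, 0.786, 0.618, -0.002]
force: [0.4, -1.1, 0.7]
width: -0.001
orange [([459.0, 156.4], [456, 149, 10, 16, 24]), ([244.9, 228.0], [241, 222, 9, 12, 72]), ([258.3, 230.9], [251, 227, 14, 7, 48])]
```

View pics/s9.png

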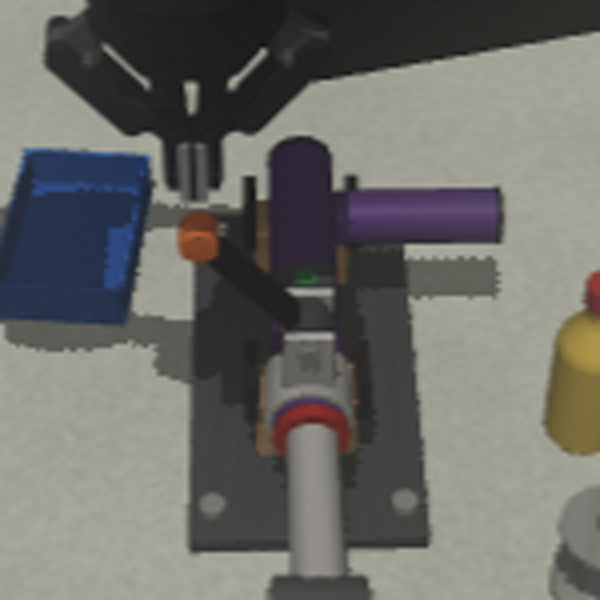

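View pics/w9.png

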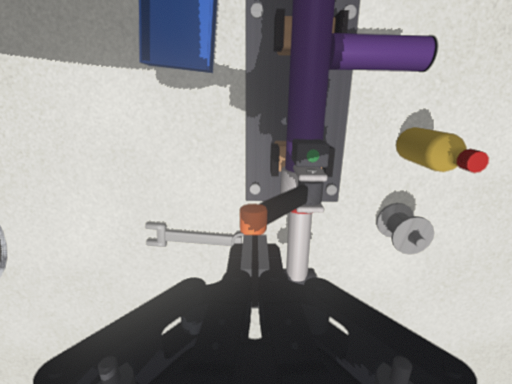

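```bash
python3 - <<'E'
from h import *
w=cam("wrist");s=cam("side");o=robot.observe();print(o["tcp_pos"])
for im in(w,s):print(proj(im,[[516,-11.5,190],[516,-11.5,200],o["tcp_pos"]+[0,0,8],o["tcp_pos"]+[0,0,-17]]).round(1).tolist())
E
```

```text
[516.10336275 -12.66571939 218.80649924]
[[253.0, 221.4], [252.9, 227.6], [253.4, 249.4], [253.5, 230.3]]
[[219.3, 188.7], [219.1, 185.0], [218.8, 175.2], [219.3, 184.8]]
```

```bash
python3 -m jog '0 0 -.04 0 0 0 -1;0 0 -.044 0 0 0 -1;0 0 -.044 0 0 0 -1;0 0 -.044 0 0 0 -1';python3 -m jog '0 0 -.008 0 0 0 -1;0 0 -.008 0 0 0 -1;0 0 -.008 0 0 0 -1';python3 -m jog '-.008 .002 -.008 0 0 0 -1;-.008 .002 -.008 0 0 0 -1;-.008 .002 -.008 0 0 0 -1'
```

```text
time_s: 11.35
tcp_pos: [515.6, -12.2, 196.3]
tcp_rot: [0.0, 0.786, 0.619, 0.0]
force: [-0.3, -0.6, -0.0]
width: 0.001
time_s: 11.6
tcp_pos: [515.5, -12.1, 192.0]
tcp_rot: [0.0, 0.786, 0.619, 0.0]
force: [0.1, -0.2, -0.7]
width: -0.0
time_s: 11.85
tcp_pos: [510.9, -10.9, 188.0]
tcp_rot: [-0.0, 0.786, 0.619, -0.0]
force: [-3.7, -0.3, 4.3]
width: 0.001
```

```bash
python3 -m jog '-.010 .002 -.010 0 0 0 -1;-.010 .002 -.010 0 0 0 -1;-.010 .002 -.010 0 0 0 -1';python3 -m jog '-.010 .002 -.012 0 0 0 -1;-.010 .002 -.012 0 0 0 -1;-.010 .002 -.012 0 0 0 -1';python3 -m jog '-.006 .002 -.010 0 0 0 -1;-.006 .002 -.010 0 0 0 -1;-.006 .002 -.010 0 0 0 -1'
```

```text
time_s: 12.1
tcp_pos: [505.8, -9.8, 183.4]
tcp_rot: [-0.001, 0.786, 0.619, -0.0]
force: [-6.3, 1.7, 7.9]
width: 0.0
time_s: 12.35
tcp_pos: [500.2, -8.5, 177.6]
tcp_rot: [-0.001, 0.786, 0.619, -0.001]
force: [-8.6, 2.9, 11.6]
width: -0.002
time_s: 12.6
tcp_pos: [496.4, -7.3, 172.6]
tcp_rot: [-0.002, 0.785, 0.619, -0.002]
force: [-13.2, 3.2, 14.5]
width: -0.001
```

```bash
python3 - <<'E'
from h import *
s=cam("side");crop(s,(170,130,320,280),4,"s10.png")
w=cam("wrist");crop(w,(180,130,330,280),4,"w10.png")
print(robot.observe()["force"],robot.observe()["torque"])
E
```

```text
[-12.43976675   2.96398949  14.58066959] [ 0.51896717  2.21171972 -0.01787561]
```

View pics/s10.png

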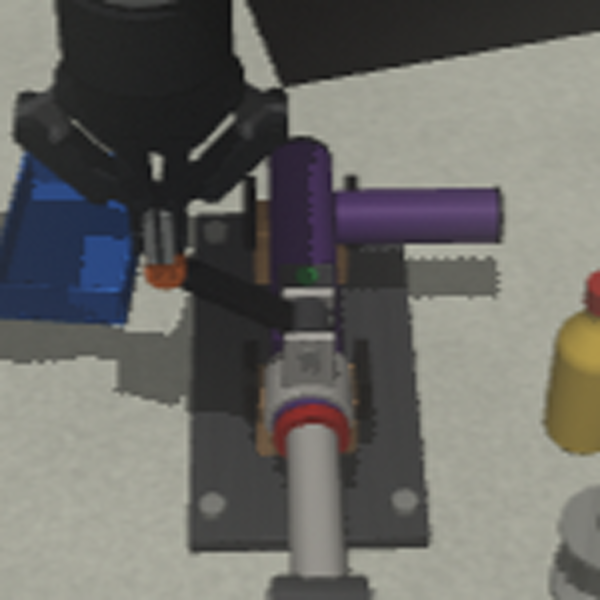

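View pics/w10.png

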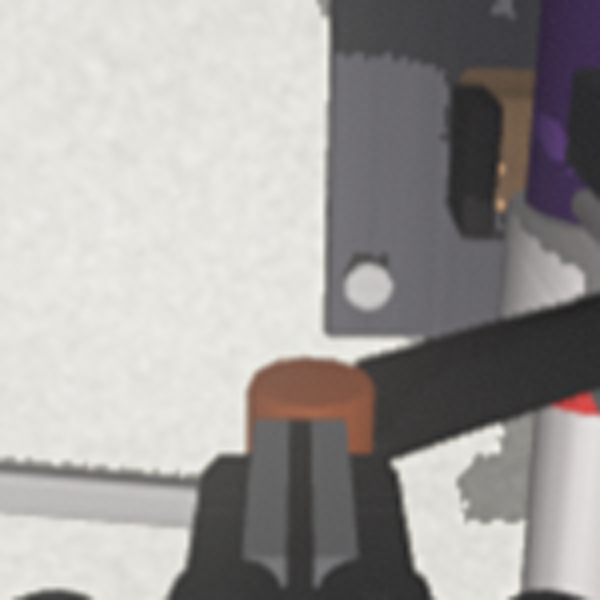

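```bash
python3 -m jog '-.008 .002 -.002 0 0 0 -1;-.008 .002 -.002 0 0 0 -1;-.008 .002 -.002 0 0 0 -1';python3 -m jog '-.008 .002 -.008 0 0 0 -1;-.008 .002 -.008 0 0 0 -1;-.008 .002 -.008 0 0 0 -1'
```

```text
time_s: 12.95
tcp_pos: [494.9, -7.0, 171.8]
tcp_rot: [0.001, 0.786, 0.619, 0.001]
force: [-2.4, -0.1, 7.2]
width: -0.003
time_s: 13.2
tcp_pos: [491.4, -6.3, 167.6]
tcp_rot: [0.001, 0.786, 0.619, 0.001]
force: [1.1, -0.2, 4.3]
width: 0.0
```

```bash
python3 -m jog '-.006 .001 -.012 0 0 0 -1;-.006 .001 -.012 0 0 0 -1;-.006 .001 -.012 0 0 0 -1';python3 -m jog '-.006 .001 -.012 0 0 0 -1;-.006 .001 -.012 0 0 0 -1;-.006 .001 -.012 0 0 0 -1';python3 -m jog '-.006 .001 -.012 0 0 0 -1;-.006 .001 -.012 0 0 0 -1;-.006 .001 -.012 0 0 0 -1'
```

```text
time_s: 13.45
tcp_pos: [487.4, -5.4, 160.9]
tcp_rot: [-0.0, 0.786, 0.619, 0.0]
force: [-1.9, 1.0, 4.9]
width: -0.0
time_s: 13.7
tcp_pos: [484.1, -4.7, 154.7]
tcp_rot: [-0.001, 0.786, 0.619, -0.0]
force: [-1.5, 1.6, 5.0]
width: 0.002
time_s: 13.95
tcp_pos: [481.4, -4.3, 148.8]
tcp_rot: [-0.0, 0.786, 0.619, 0.0]
force: [-0.8, 2.3, 4.3]
width: 0.004
```

```bash
python3 -m jog '-.003 .001 -.008 0 0 0 -1;-.003 .001 -.008 0 0 0 -1;-.003 .001 -.008 0 0 0 -1';python3 -m jog '-.002 .001 -.008 0 0 0 -1;-.002 .001 -.008 0 0 0 -1;-.002 .001 -.008 0 0 0 -1';python3 -m jog '-.002 .0 -.008 0 0 0 -1;-.002 .0 -.008 0 0 0 -1;-.002 .0 -.008 0 0 0 -1'
python3 - <<'E'
from h import *
s=cam("side");crop(s,(170,130,320,280),4,"s11.png")
E
```

```text
time_s: 14.2
tcp_pos: [480.0, -3.9, 144.9]
tcp_rot: [-0.0, 0.786, 0.619, 0.0]
force: [-1.5, 1.9, 4.7]
width: 0.001
time_s: 14.45
tcp_pos: [478.7, -3.5, 140.7]
tcp_rot: [-0.0, 0.786, 0.619, -0.0]
force: [-2.2, 2.6, 4.1]
width: -0.003
time_s: 14.7
tcp_pos: [477.6, -3.4, 136.5]
tcp_rot: [-0.0, 0.786, 0.619, -0.0]
force: [-2.4, 2.5, 3.5]
width: -0.001
```

View pics/s11.png

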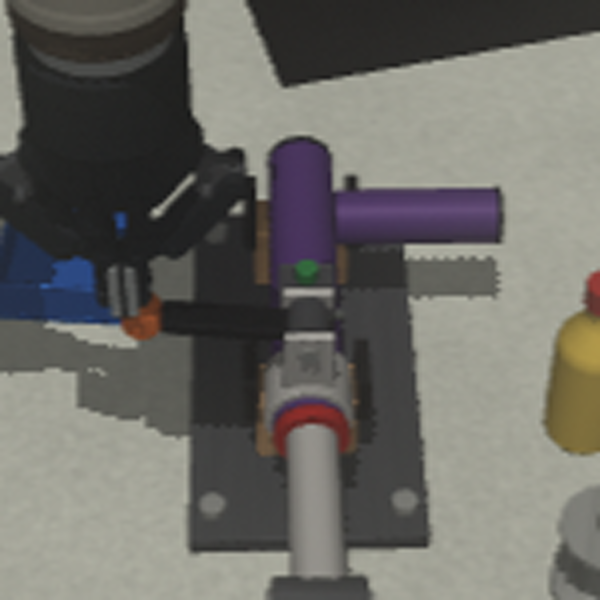

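```bash
python3 -m jog '.008 -.002 0 0 0 0 -1;.018 -.004 0 0 0 0 -1;.018 -.004 0 0 0 0 -1;.018 -.004 0 0 0 0 -1';python3 -m jog '0 0 -.006 0 0 0 -1;0 0 -.006 0 0 0 -1;0 0 -.006 0 0 0 -1';python3 -m jog '0 0 -.006 0 0 0 -1;0 0 -.006 0 0 0 -1;0 0 -.006 0 0 0 -1'
```

```text
time_s: 15.08
tcp_pos: [487.8, -6.1, 136.9]
tcp_rot: [0.001, 0.786, 0.619, 0.0]
force: [0.5, -0.3, 2.7]
width: 0.002
time_s: 15.33
tcp_pos: [487.2, -5.8, 133.7]
tcp_rot: [0.0, 0.786, 0.619, 0.0]
force: [0.2, 0.1, 2.3]
width: -0.005
time_s: 15.58
tcp_pos: [486.8, -5.6, 130.5]
tcp_rot: [-0.0, 0.786, 0.619, -0.0]
force: [-1.7, -0.4, 2.7]
width: -0.0
```

```bash
python3 -m jog '0 0 -.006 0 0 0 -1;0 0 -.006 0 0 0 -1;0 0 -.006 0 0 0 -1';python3 -m jog '0 0 -.006 0 0 0 -1;0 0 -.006 0 0 0 -1;0 0 -.006 0 0 0 -1';python3 -m jog '0 0 -.004 0 0 0 -1;0 0 -.004 0 0 0 -1;0 0 -.004 0 0 0 -1';
python3 - <<'E'
from h import *
s=cam("side");crop(s,(170,130,320,280),4,"s12.png")
print(blobs(s,(45,80,30),(85,255,255),(190,150,340,330),3)[0])
E
```

```text
time_s: 15.83
tcp_pos: [486.8, -5.6, 127.4]
tcp_rot: [-0.0, 0.786, 0.619, -0.0]
force: [-1.1, -0.9, 2.0]
width: 0.001
time_s: 16.08
tcp_pos: [486.9, -5.5, 124.4]
tcp_rot: [-0.0, 0.786, 0.619, -0.0]
force: [-1.5, -0.2, 1.1]
width: -0.002
time_s: 16.33
tcp_pos: [486.8, -5.5, 122.5]
tcp_rot: [-0.0, 0.786, 0.619, -0.0]
force: [-0.3, -0.6, 2.2]
width: 0.002
[([246.0, 197.0], [244, 194, 5, 7, 31])]
```

View pics/s12.png

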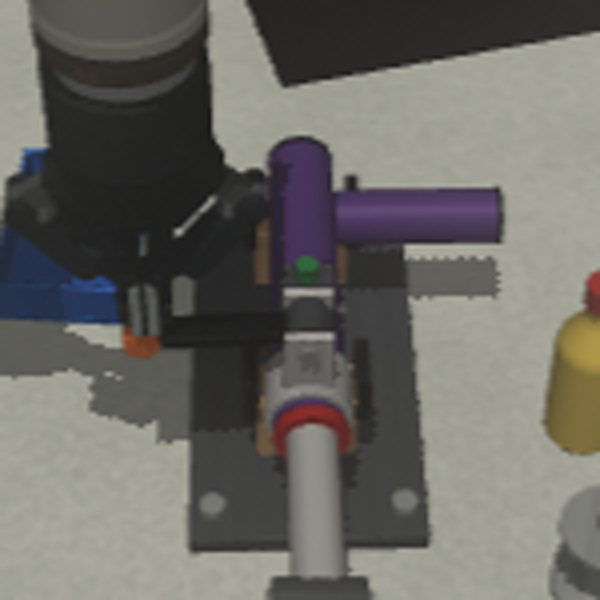

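```bash
python3 -m jog '0 0 -.006 0 0 0 -1;0 0 -.006 0 0 0 -1;0 0 -.006 0 0 0 -1';python3 -m jog '0 0 -.006 0 0 0 -1;0 0 -.006 0 0 0 -1;0 0 -.006 0 0 0 -1';python3 -m jog '0 0 -.006 0 0 0 -1;0 0 -.006 0 0 0 -1;0 0 -.006 0 0 0 -1';
python3 - <<'E'
from h import *
s=cam("side");crop(s,(170,130,320,280),4,"s13.png")
print(blobs(s,(45,80,30),(85,255,255),(190,150,340,330),3)[0])
E
```

```text
time_s: 16.63
tcp_pos: [486.9, -5.5, 119.5]
tcp_rot: [0.0, 0.786, 0.619, 0.0]
force: [0.9, 0.0, 1.4]
width: 0.0
time_s: 16.88
tcp_pos: [486.9, -5.6, 116.4]
tcp_rot: [-0.0, 0.786, 0.619, -0.0]
force: [-0.4, 0.0, 1.2]
width: 0.002
time_s: 17.13
tcp_pos: [486.7, -5.5, 113.4]
tcp_rot: [-0.0, 0.786, 0.619, -0.0]
force: [0.1, -0.4, 0.3]
width: 0.001
[([246.0, 196.8], [244, 194, 5, 7, 33])]
```

View pics/s13.png

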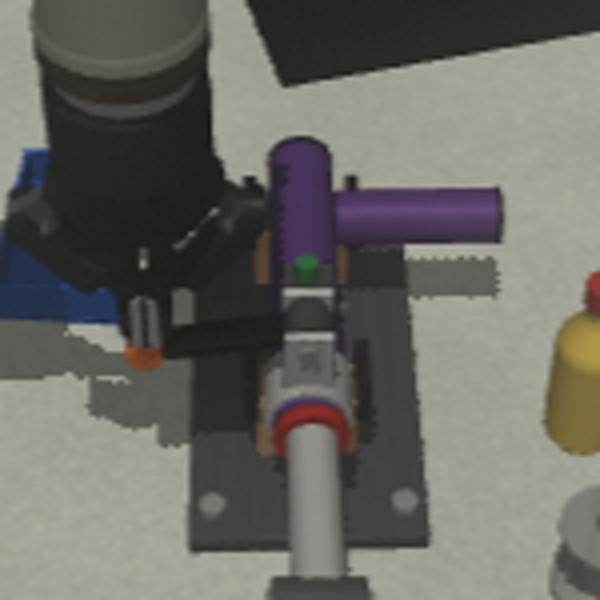

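```bash
python3 -m jog '0 0 -.005 0 0 0 -1;0 0 -.005 0 0 0 -1;0 0 -.005 0 0 0 -1';python3 -m jog '0 0 -.005 0 0 0 -1;0 0 -.005 0 0 0 -1;0 0 -.005 0 0 0 -1';python3 -m jog '0 0 -.005 0 0 0 -1;0 0 -.005 0 0 0 -1;0 0 -.005 0 0 0 -1';
```

```text
time_s: 17.43
tcp_pos: [486.7, -5.5, 111.0]
tcp_rot: [-0.0, 0.786, 0.619, -0.0]
force: [0.3, -0.3, 0.0]
width: -0.001
time_s: 17.68
tcp_pos: [486.7, -5.5, 108.4]
tcp_rot: [-0.0, 0.786, 0.619, -0.0]
force: [0.3, 0.2, 0.6]
width: 0.001
time_s: 17.93
tcp_pos: [486.9, -5.6, 106.2]
tcp_rot: [-0.0, 0.786, 0.619, -0.0]
force: [0.5, -0.1, -0.3]
width: -0.001
```

```bash
python3 - <<'E'
from h import *
s=cam("side");crop(s,(170,130,320,280),4,"s14.png")
print(blobs(s,(45,80,30),(85,255,255),(190,150,340,330),3)[0], blobs(s,(6,150,60),(15,255,255),(190,150,340,330),3)[0])
E
python3 -m jog '0 0 -.004 0 0 0 -1;0 0 -.004 0 0 0 -1;0 0 -.004 0 0 0 -1';python3 -m jog '0 0 -.004 0 0 0 -1;0 0 -.004 0 0 0 -1;0 0 -.004 0 0 0 -1'
```

```text
[([246.0, 196.5], [244, 193, 5, 8, 36])] [([206.4, 221.3], [203, 219, 8, 5, 31])]
time_s: 18.23
tcp_pos: [487.2, -5.7, 104.6]
tcp_rot: [0.0, 0.786, 0.619, 0.0]
force: [0.3, -0.6, 3.6]
width: -0.004
time_s: 18.48
tcp_pos: [487.5, -5.7, 103.0]
tcp_rot: [0.001, 0.786, 0.619, 0.0]
force: [-0.6, 0.7, 7.3]
width: 0.0
```

View pics/s14.png

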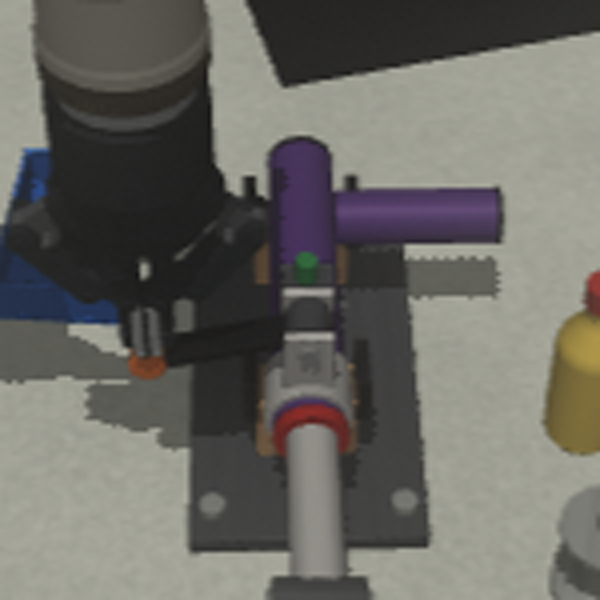

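```bash
python3 -m jog '0 0 -.004 0 0 0 -1;0 0 -.004 0 0 0 -1;0 0 -.004 0 0 0 -1';python3 -m jog '0 0 -.003 0 0 0 -1;0 0 -.003 0 0 0 -1;0 0 -.003 0 0 0 -1;0 0 -.003 0 0 0 -1';python3 -m jog '0 0 .01 0 0 0 -1;0 0 .02 0 0 0 -1;0 0 .1 0 0 0 -1;0 0 .2 0 0 0 -1;0 0 .3 0 0 0 -1;0 0 .4 0 0 0 -1;0 0 .4 0 0 0 -1;0 0 .4 0 0 0 -1'
python3 - <<'E'
from h import *
s=cam("side");crop(s,(170,130,320,280),4,"s15.png");t=cam("top")
g=[blobs(i,(45,80,30),(85,255,255),(180,150,340,330),3)[0] for i in(s,t)];print(g)
g=[blobs(i,(6,150,60),(15,255,255),(190,150,340,330),10)[0] for i in(s,t)];print(g)
w=cam("wrist");cv2.imwrite("pics/w15.png",w["pixels"])
E
```

```text
time_s: 18.73
tcp_pos: [487.7, -5.8, 101.5]
tcp_rot: [0.001, 0.786, 0.619, 0.0]
force: [-2.3, 0.7, 9.9]
width: 0.001
time_s: 19.07
tcp_pos: [487.9, -5.8, 100.4]
tcp_rot: [0.001, 0.786, 0.619, 0.001]
force: [-3.1, 0.3, 12.1]
width: 0.002
time_s: 19.73
tcp_pos: [489.7, -6.3, 305.5]
tcp_rot: [0.005, 0.786, 0.619, 0.004]
force: [0.3, 0.6, 0.6]
width: -0.002
[[([246.1, 196.4], [244, 193, 5, 8, 34])], []]
[[([206.5, 218.0], [203, 213, 8, 11, 83])], []]
```

View pics/s15.png

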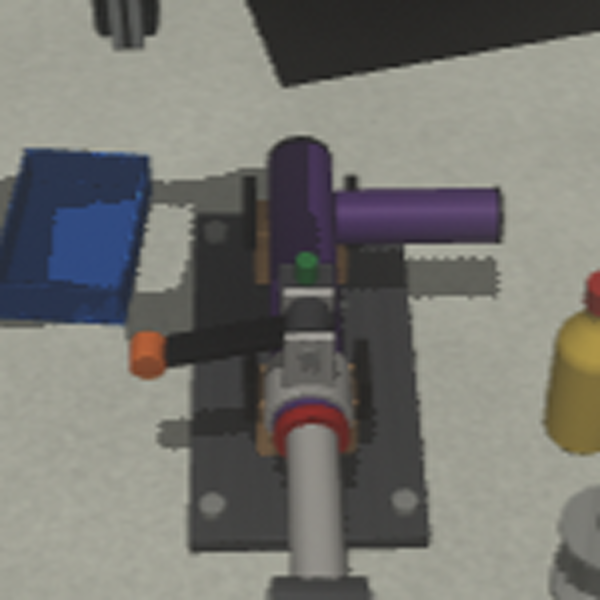

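View pics/w15.png

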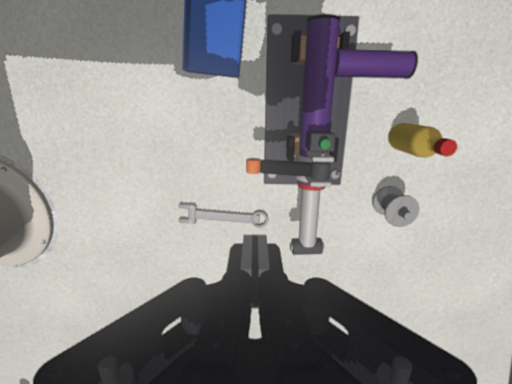

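```bash
python3 - <<'E'
from h import *
s=cam("side");w=cam("wrist")
x=np.array([.971,-.238,0]);P=np.array([567.7,-23.9,122])
for a in(-.0,-.05,-.1,-.15,-.2,-.25,-.3):
    X=P-x*85*np.cos(a)+[0,0,85*np.sin(a)]; print(a,X.round(0),proj(s,X).round(1),proj(w,X).round(1))
b=blobs(w,(5,150,60),(16,255,255),(235,140,275,185))[0];print(b)
gp=np.array([575.8,8.7,0])
for h in(123,125,130,134,136): print(h,proj(s,gp+[0,0,h]).round(1))
X,e=tri(ray(s,(206.5,218)),ray(w,b[0][0]));print(X,e)
crop(s,(225,180,265,210),18,"pin.png")
E
```

```text
-0.0 [485.  -4. 122.] [[204.8 212.6]] [[253.3 170.9]]
-0.05 [485.  -4. 118.] [[204.9 214. ]] [[253.5 170. ]]
-0.1 [486.  -4. 114.] [[205.2 215.4]] [[253.7 169.2]]
-0.15 [486.  -4. 109.] [[205.6 216.7]] [[254.2 168.4]]
-0.2 [487.  -4. 105.] [[206.1 218.1]] [[254.8 167.6]]
-0.25 [488.  -4. 101.] [[206.6 219.4]] [[255.5 166.9]]
-0.3 [489.  -5.  97.] [[207.3 220.7]] [[256.4 166.2]]
[([258.0, 166.7], [256, 162, 5, 11, 33])]
123 [[246.1 199.5]]
125 [[246.1 198.8]]
130 [[246.1 197.1]]
134 [[246.1 195.8]]
136 [[246.1 195.1]]
[489.46558206  -3.76110563 104.36797068] [np.float64(1.6748499068168379), np.float64(1.6748499068171787)]
```

View pics/pin.png

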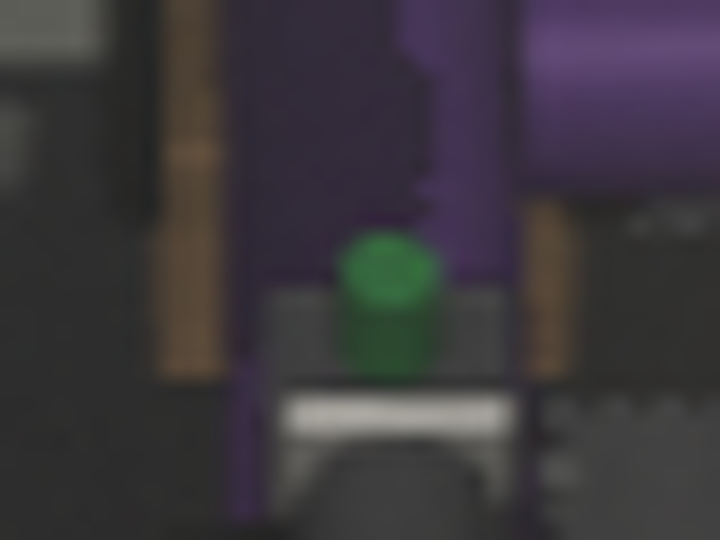

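```bash
python3 - <<'E'
from h import *
s=cam("side");print(blobs(s,(6,150,60),(15,255,255),(190,150,340,330),10)[0],blobs(s,(45,80,30),(85,255,255),(180,150,340,330),3)[0],robot.observe()["force"])
robot.hand_in()
E
```

```text
[([206.5, 218.0], [203, 213, 8, 11, 83])] [([246.2, 196.4], [244, 193, 5, 8, 33])] [ 0.17193563 -1.49828021 -0.42590979]
the job is handed in; nothing more can be done
```

I pushed the seat post in about 57 mm, closed the lever over centre onto its stop, and handed the job in at about 20 s. `hand_in()` reports no verdict, so everything below comes from my own measurements.

- **Post:** the push rose to about 21 N with no more movement. The wrist picture then showed the red ring against the mouth, and the ring was still there in the side view after the lever was closed.
- **Lever:** the vertical push fell to zero at about the expected dead centre. It climbed again at the stop, and I ended the press at 12 N. The highest wrist force on the way was about 20 N, mostly sideways friction, leaving about 4 N along the lever's swing.
- **At rest:** with the tool clear, the lever stayed by itself about 0.2 rad below level (tip about 104 mm above the bench), and two pictures in a row gave the same position. The pin top measured about 136 mm high, a rise of 12 to 13 mm, but one pixel is about 3 mm, so this supports the 11.7 mm mark without proving it.
- **Bystanders:** the bottle, hub, wrench and tray look undisturbed in the pictures. I did not measure their positions again.

**Two things that disagreed:**
- **Fingertip offset:** the fingertips stood about 8 mm behind the reported TCP, not 17 mm ahead of it. My first grasp therefore closed on top of the post with about 15 N. I found the offset by touching the post, lowered the tool and gripped again.
- **Tool drift:** halfway through the swing the tool had run about 8 mm past the grip, so I moved it back before going on.

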